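# Pack the picture blocks the same way round

### The job

Pack the three burnt-picture blocks into the pocketed tray, one to a pocket in any order, each fully down and flat with its picture facing up and its brass tab in the notch on the blue-railed side. Two of the blocks start standing on edge. Leave the other things on the desk where they are, upright and undisturbed.

Things in the scene. Friction and masses are not known exactly. Their poses are not given: they have to be found in the camera images.
- block_a: One of three like picture blocks; at the start it lies on its green back, picture up. Pale wood 56 (x) x 36 (y) x 18 (z) mm, 45 g; burnt ring picture on the +z face, 5 mm green backing on -z. Brass tab 14 wide (y) x 8 thick (z) sticks 12 mm out of the middle of the +x end. Origin: centre of the green underside (tab not counted); z out of the picture, x to the tab.
- block_b: Second like block; at the start it stands on one long 56 x 18 edge, picture facing sideways. Pale wood 56 (x) x 36 (y) x 18 (z) mm, 45 g; burnt ring picture on the +z face, 5 mm green backing on -z. Brass tab 14 wide (y) x 8 thick (z) sticks 12 mm out of the middle of the +x end. Origin: centre of the green underside (tab not counted); z out of the picture, x to the tab.
- block_c: Third like block; at the start it stands on its other long 56 x 18 edge, picture facing sideways. Pale wood 56 (x) x 36 (y) x 18 (z) mm, 45 g; burnt ring picture on the +z face, 5 mm green backing on -z. Brass tab 14 wide (y) x 8 thick (z) sticks 12 mm out of the middle of the +x end. Origin: centre of the green underside (tab not counted); z out of the picture, x to the tab.
- tray: Fixed packing tray 79 (x) x 187 (y) x 10 (z) mm. Grey felt floor 4 mm above the desk, plywood walls and ribs 6 mm higher. Three pockets 63 (x) x 43 (y) mm, 62 mm apart along y. The blue rail (+x, 8 mm thick) has a 22 mm wide notch down to the floor at each pocket middle; the other rail is solid. Origin: centre of the underside; z up.
- pocket0 (a point): Centre of the floor of tray pocket 0 (4 mm above the desk, y = -62 mm in the tray); axes as the tray.
- pocket1 (a point): Centre of the floor of tray pocket 1 (4 mm above the desk, y = 0 mm in the tray); axes as the tray.
- pocket2 (a point): Centre of the floor of tray pocket 2 (4 mm above the desk, y = 62 mm in the tray); axes as the tray.
- block_a_tab (a point): Middle of the brass tab of block_a: 36 mm along x from its origin, 9 mm up its z; axes as the block.
- block_b_tab (a point): Middle of the brass tab of block_b: 36 mm along x from its origin, 9 mm up its z; axes as the block.
- block_c_tab (a point): Middle of the brass tab of block_c: 36 mm along x from its origin, 9 mm up its z; axes as the block.
- eraser: Yellow and white eraser 43 (x) x 21 (y) x 13 mm, lying among the blocks; loose, to be left alone. Origin: centre of the underside.
- tape: Orange tape roll lying flat, 72 mm outer diameter, 22 mm high; loose, to be left alone. Origin: centre of the underside.
- pencup: Blue pen cup, 72 mm diameter, 95 mm high, its pens reach 150 mm; loose, to be left alone. Origin: centre of the underside.
- sander: Cork sanding block 86 (x) x 46 (y) x 22 mm; loose, to be left alone. Origin: centre of the underside.
- brush: Flat brush 170 mm long lying along its x axis, bristle end to +x, about 45 mm wide there; loose, to be left alone. Origin: near the middle of its length.
- varnish: Amber jar, 52 mm diameter, 95 mm high; loose, to be left alone. Origin: centre of the underside.
- panel: Pale plywood panel 180 (x) x 200 (y) x 8 mm with a large burnt ring drawing, fixed flat on the desk. Origin: centre of the underside.
Mind the look-alikes: they are no part of the job. Leave any orange or purple look-alike of the block_b alone.

How it is judged:
At the end, for the whole second after the job is handed in: Each block rests in a pocket of its own: within 8 mm of its centre, underside 2 to 6.5 mm above the tray underside, picture up within 0.08 rad, tab middle over 27 mm from the tray middle towards the blue rail. Bystanders never moved over 3 cm, cup and jar never tipped ((horizontal distance between block_a and pocket0 below 0.008 m or horizontal distance between block_a and pocket1 below 0.008 m or horizontal distance between block_a and pocket2 below 0.008 m) and z of block_a in the frame of tray between 0.002 and 0.0065 m and angle between each of block_a, block_b, block_c's own z axis and vertical below 0.08 rad and x of each of block_a_tab, block_b_tab, block_c_tab in the frame of tray above 0.027 m and linear speed of each of block_a, block_b, block_c below 0.02 m/s and angular speed of each of block_a, block_b, block_c below 0.2 rad/s and (horizontal distance between block_b and pocket0 below 0.008 m or horizontal distance between block_b and pocket1 below 0.008 m or horizontal distance between block_b and pocket2 below 0.008 m) and z of block_b in the frame of tray between 0.002 and 0.0065 m and (horizontal distance between block_c and pocket0 below 0.008 m or horizontal distance between block_c and pocket1 below 0.008 m or horizontal distance between block_c and pocket2 below 0.008 m) and z of block_c in the frame of tray between 0.002 and 0.0065 m); the robot touches nothing.
It fails at once if a loose bystander (eraser, tape, pen cup, sander, brush, jar) is moved more than 3 cm (distance of any of eraser, tape, pencup, sander, brush, varnish from where it was at the start of the episode above 0.03 m).
It fails at once if the pen cup or the jar is tipped over (angle between any of pencup, varnish's own z axis and vertical above 0.5 rad).
It also fails if it takes over 72 s, if anything falls off the work surface, if the arm or the gripper's body presses on something with over 40 N, if the wrist force passes 120 N, or if a joint passes its speed limit or range.

### The arm

A 6-joint arm with a two-finger parallel gripper is mounted at the origin on the work surface. World frame = base frame: x ahead of the robot, y to its left, z up, the work surface at z = 0. Lengths are in m, angles in rad, forces in N, time in s.
With the tool pointing down it reaches from about 0.375 to 0.975 m from the base axis. Payload 3.8 kg.
Tool frame: the origin (TCP) lies at the very end of the fingers, on their centre line; the grasp point (between the pads) lies 19 mm behind it (bot.pinch_z is the distance from the TCP to the grasp point, in m); x points along the fingers, y is the direction in which the jaws open and shut, and the axes are right-handed (so a half turn about x gives the same grasp; the last joint's range is limited). The gripper opens to 85 mm and grips with 20 to 120 N. Pads are 22 mm wide; open, the fingers measure 114 mm over their backs; the gripper's body (76 mm by 85 mm) begins 54 mm behind the grasp point. The pads swing forward as they close: fully open they stand 13 mm farther back than shut.
Start: joints at [-1.354, 0.264, 1.604, -0, 1.274, -0.037], TCP at [0.169, -0.653, 0.231] pointing down, gripper open.
Joint ranges: [-2.63, 2.63], [-0.94, 2.18], [0.31, 2.57], [-1.31, 4.45], [0, 2.66], [-2.55, 2.55]. Speed limits (rad/s): [2.57, 2.57, 3.14, 3.14, 3.14, 3.14].

### API

Orientations are given as a rotation vector (axis times angle).
In Python, from workcell import monitor, imaging, finish_job, bot gives the robot as it stands.
- The arm moves only by the tool jog_arm, never from a script. Its argument "rows" is a list of rows, each a list of 7 numbers: the shift along the tool's x, y, z in m, then the turn, a rotation vector about the tool's x, y, z in rad, then the opening in per cent of the stroke, from 0 (shut) to 100 (fully open). A call has 1 to 20 rows; each row is the pose to reach, as a shift and turn from the pose measured when the call began, along the tool's axes at that moment; what a row does not reach only later rows make up. A row lasts 1/10 s, in which the tool goes at most 50 mm and 8.59 degrees, less where a joint would pass 70% of its speed; a pose out of reach is approached as far as the arm can. A call with a gripper value outside its range is refused whole. The fingers move at their own pace and stop on an object; "force" is the grip in N (left out, the last holds). Time passes only in rows, so rows that repeat a pose let the fingers close. It gives the time, the measured TCP pose, the force and the opening at its end, in the units of the state.
- monitor.read_state(): the state, without advancing time (a new reading comes with each control period).
- imaging.read_camera(name): name is "side" or "top" or "wrist"; returns the picture (384x512x3 uint8, blue, green, red); there is no depth.
- imaging.camera_params(name): a dict with "fx", "fy", "cx", "cy" (pixels), "k1" (the pictures are not rectified: a ray, as slopes to the right and down, at radius r is drawn at 1 + k1 r^2 times it, then the intrinsics apply), "T" (4x4, takes a point from camera to world coordinates); the wrist camera has in their place "T_tool_cam" (4x4, takes a point from camera to tool coordinates, whose origin is the TCP and whose axes are the tool frame's). Camera axes: x right, y down, z forward; pixel columns grow to the right and rows downward; lengths in m; the calibration is good to about 2 mm. A picture is of the moment at which its call begins: read the wrist's pose just before it. camera_params takes no time and is no camera call.
- finish_job(): hands the job in, once; it reports no verdict.
The state is a dict: "time": time; "q": joint angles; "joint_vel": joint speeds; "joint_torque": joint torques, N m; "tool_pos": TCP position; "tcp_rot": TCP orientation; "wrist_force": force on the tool from outside, world axes, zero at the start; "torque": the same for the moment, N m; "width": opening from 0.0 (shut) to 1.0 (fully open).
Only numpy, scipy, OpenCV 4.12 (cv2) and the standard library are available. Lean on these libraries where they do the work, as an engineer would, in place of code of your own. Each camera call takes 0.05 s, during which the arm holds its last target. There are 200 camera calls.

## Working session

There is one attempt and no reset: what is moved stays moved. The work goes in short steps, Python scripts to look and compute and a tool call to move; the robot and the scene stay as the last step left them, time stands still between calls to the robot, and variables do not carry over. Pictures are saved under pics/ and viewed, about 8 in all and at most 12, crops included, and the job is handed in when it is done.

Besides the shell and the picture viewer there is one more tool, called after "Emit:" as a command line: name --pt "numbers of a row" for each row, then --argument value for the rest. jog_arm: Moves the arm, as the interface text tells. Its arguments: {"type":"object","properties":{"rows":{"type":"array","items":{"type":"array","items":{"type":"number"}}},"force":{"type":"number"}},"required":["rows"]}

```bash
mkdir -p pics; ls; python3 - <<'E'
from workcell import monitor, imaging
import cv2,numpy as np
s=monitor.read_state();print(s)
for n in("top","side","wrist"):
    cv2.imwrite(f"pics/{n}0.png",imaging.read_camera(n)); p=imaging.camera_params(n);print(n,{k:np.round(v,4).tolist() for k,v in p.items()})
a=cv2.imread("pics/top0.png");cv2.imwrite("pics/top0b.png",cv2.resize(a,(800,600),interpolation=cv2.INTER_CUBIC))
E
```

```text
pics
{'time': 0.0, 'q': array([-1.35395363e+00,  2.64763625e-01,  1.60537340e+00, -3.68214585e-05,
        1.27369894e+00, -3.69204699e-02]), 'joint_vel': array([ 7.94154185e-07,  6.37822105e-04,  4.13864823e-04, -1.62088214e-04,
        1.89729790e-03,  1.55287908e-03]), 'joint_torque': array([ 3.33212438e-04, -5.15108943e+01, -3.67312610e+01,  3.32284685e-05,
        1.29625757e-02, -1.08092070e-05]), 'tool_pos': array([ 0.16927327, -0.65267554,  0.22995529]), 'tcp_rot': array([ 2.08697156,  0.26861893, -2.08746938]), 'wrist_force': array([ 0.18032388,  0.33598678, -0.57397781]), 'torque': array([-0.02800403, -0.00537121, -0.07560586]), 'width': 1.0002139319732883}
top {'fx': 440.0818, 'fy': 440.0818, 'cx': 257.1563, 'cy': 186.5208, 'k1': -0.1711, 'T': [[-0.0246, -0.9829, 0.1826, 0.3628], [-0.9995, 0.028, 0.0164, -0.0184], [-0.0212, -0.1821, -0.9831, 1.2315], [0.0, 0.0, 0.0, 1.0]]}
side {'fx': 434.6648, 'fy': 434.6648, 'cx': 262.9748, 'cy': 190.963, 'k1': -0.0091, 'T': [[-0.7392, -0.4208, 0.5258, -0.0487], [-0.6733, 0.4787, -0.5635, 0.6794], [-0.0146, -0.7705, -0.6372, 0.8076], [0.0, 0.0, 0.0, 1.0]]}
wrist {'fx': 322.844, 'fy': 322.844, 'cx': 263.0922, 'cy': 190.266, 'k1': -0.0558, 'T_tool_cam': [[0.0004, -0.2745, 0.9616, -0.1429], [1.0, 0.0001, -0.0004, -0.0004], [0.0, 0.9616, 0.2745, -0.0689], [0.0, 0.0, 0.0, 1.0]]}
```

View pics/top0b.png

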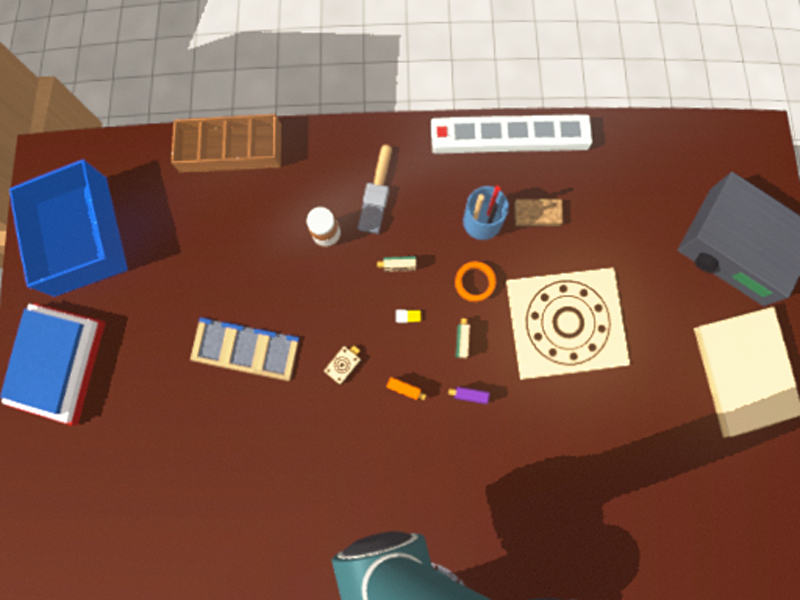

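View pics/side0.png

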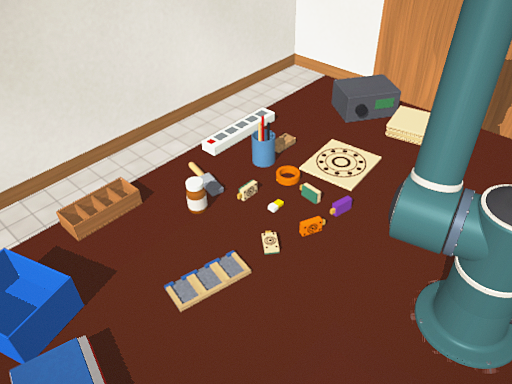

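The top picture (800x600) shows these candidates:
- **Block a:** flat at (343,364), tab pointing up and right.
- **Standing, pale with green back:** (398,263), tab left, and (463,338), tab up. These are b and c.
- **Look-alikes to leave alone:** orange (405,388) and purple (470,395). The panel at (568,322) has the ring drawing and is not a block.
- **Tray:** (245,349), blue rail facing away from the robot.

In the side picture the block at (250,189) shows its picture and the one at (310,192) shows its green back. Next is a close crop.

```bash
cat > h.py <<'E'
from workcell import monitor, imaging
import cv2,numpy as np
from scipy.spatial.transform import Rotation as R
def pix(name,uv,z,st=None):
    """pixels -> world xy on plane z"""
    p=imaging.camera_params(name)
    if name=="wrist":
        T=np.eye(4);T[:3,:3]=R.from_rotvec(st["tcp_rot"]).as_matrix();T[:3,3]=st["tool_pos"];T=T@np.array(p["T_tool_cam"])
    else:T=np.array(p["T"])
    K=np.array([[p["fx"],0,p["cx"]],[0,p["fy"],p["cy"]],[0,0,1.]])
    n=cv2.undistortPoints(np.array(uv,float).reshape(-1,1,2),K,np.array([p["k1"],0,0,0.])).reshape(-1,2)
    d=np.c_[n,np.ones(len(n))]@T[:3,:3].T
    return T[:3,3]+d*((z-T[2,3])/d[:,2])[:,None]
def go(pos,jaw):
    """row to reach world TCP pos, tool down, jaw axis (tool y) at world angle jaw (mod pi, deg)"""
    s=monitor.read_state();R0=R.from_rotvec(s["tcp_rot"]);out=[]
    for k in(0,180):
        a=np.radians(jaw+k);y=np.array([np.cos(a),np.sin(a),0]);x=np.array([0,0,-1.])
        Rt=R.from_matrix(np.c_[x,y,np.cross(x,y)])
        out.append((R0.inv()*Rt).as_rotvec())
    i=int(np.argmin([np.linalg.norm(o) for o in out]))
    sh=R0.inv().apply(np.array(pos)-s["tool_pos"])
    print("go",np.round(sh,4),np.round(out[i],4),"alt",np.round(out[1-i],3),"q6",round(s["q"][5],2),"n",round(max(np.linalg.norm(sh)/.05,np.linalg.norm(out[i])/.15),1))
E
python3 - <<'E'
from h import *
a=cv2.imread("pics/top0.png")[150:265,115:325]
cv2.imwrite("pics/crop.png",cv2.resize(a,None,fx=3.8,fy=3.8,interpolation=cv2.INTER_CUBIC))
s=monitor.read_state();print(R.from_rotvec(s["tcp_rot"]).as_matrix().round(3))
E
```

```text
[[-0.     0.251 -0.968]
 [ 0.002 -0.968 -0.251]
 [-1.    -0.002 -0.   ]]
```

View pics/crop.png

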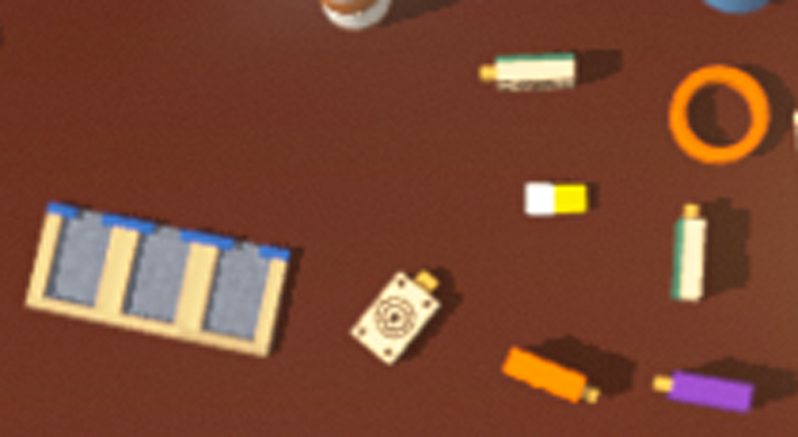

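Crop: picture block a at (396,318) has its tab at (428,280). b at (535,70) has green away from the robot, tab left and ring marks on the near side. c at (690,260) has green on the left and tab up. The orange and purple ones have no green. The tray corners are clear. Computing positions now.

```bash
python3 - <<'E'
from h import *
def c(pts,z): return pix("top",[((u+.5)/3.8+115-.5,(v+.5)/3.8+150-.5) for u,v in pts],z)[:,:2]
def rep(n,pts,z):
    w=c(pts,z);m=w.mean(0);e=(w[1]-w[0]+w[2]-w[3])/2;f=(w[0]-w[3]+w[1]-w[2])/2
    print(n,m.round(4),"e",np.hypot(*e).round(4),np.degrees(np.arctan2(e[1],e[0])).round(1),"f",np.hypot(*f).round(4),np.degrees(np.arctan2(f[1],f[0])).round(1))
rep("tray",[(48,205),(290,250),(268,355),(27,305)],.01)
rep("a",[(403,272),(441,303),(391,364),(351,332)],.018);print(c([(428,280)],.013))
rep("b",[(496,55),(575,53),(575,82),(497,83)],.036);print(c([(487,73)],.022))
rep("c",[(678,219),(706,219),(703,300),(673,300)],.036);print(c([(691,211)],.022))
print("eraser",c([(555,199)],.013),"tape",c([(719,113)],.022),"orange/purple",c([(545,375),(710,391)],.03))
E
```

```text
tray [0.4933 0.2905] e 0.1885 -102.0 f 0.0778 -11.5
a [0.4598 0.1106] e 0.0368 -129.9 f 0.0574 -41.2
[[0.48729307 0.08767456]]
b [0.6385 0.0045] e 0.0576 -90.6 f 0.0214 -0.4
[[0.63920007 0.04104535]]
c [ 0.4947 -0.1029] e 0.0208 -91.7 f 0.0586 -5.0
[[ 0.53170153 -0.10593909]]
eraser [[ 0.54470915 -0.00685206]] tape [[ 0.60401114 -0.12956436]] orange/purple [[ 0.41518788  0.0034148 ]
 [ 0.40049864 -0.11400899]]
```

```bash
python3 -c "
from h import *
go([.495,-.145,.11],85);go([.495,-.145,.026],85);go([.495,-.100,.026],85)"
```

```text
go [ 0.121  -0.4096 -0.4427] [3.411e-01 2.000e-04 1.800e-03] alt [-2.801 -0.003  0.   ] q6 -0.04 n 12.3
go [ 0.205  -0.4094 -0.4427] [3.411e-01 2.000e-04 1.800e-03] alt [-2.801 -0.003  0.   ] q6 -0.04 n 12.7
go [ 0.2051 -0.453  -0.454 ] [3.411e-01 2.000e-04 1.800e-03] alt [-2.801 -0.003  0.   ] q6 -0.04 n 13.5
```

Emit:
jog_arm --pt "0.121 -0.41 -0.443 0.341 0 0.002 0" --pt "0.121 -0.41 -0.443 0.341 0 0.002 0" --pt "0.121 -0.41 -0.443 0.341 0 0.002 0" --pt "0.121 -0.41 -0.443 0.341 0 0.002 0" --pt "0.121 -0.41 -0.443 0.341 0 0.002 0" --pt "0.121 -0.41 -0.443 0.341 0 0.002 0" --pt "0.121 -0.41 -0.443 0.341 0 0.002 0" --pt "0.121 -0.41 -0.443 0.341 0 0.002 0" --pt "0.121 -0.41 -0.443 0.341 0 0.002 0" --pt "0.121 -0.41 -0.443 0.341 0 0.002 0" --pt "0.121 -0.41 -0.443 0.341 0 0.002 0" --pt "0.121 -0.41 -0.443 0.341 0 0.002 0" --pt "0.121 -0.41 -0.443 0.341 0 0.002 0" --pt "0.121 -0.41 -0.443 0.341 0 0.002 0" --pt "0.121 -0.41 -0.443 0.341 0 0.002 0" --pt "0.121 -0.41 -0.443 0.341 0 0.002 0"

```text
time: 1.75
tool_pos: [0.4948, -0.1453, 0.1101]
tcp_rot: [-2.176, 0.097, 2.177]
wrist_force: [-0.2, -0.8, 0.1]
width: -0.001
```

```bash
python3 -c "
from h import *
s=monitor.read_state();im=imaging.read_camera('wrist');cv2.imwrite('pics/w1.png',im);print(s['tool_pos'],s['time'],s['q'])
go([.495,-.145,.026],85);go([.495,-.100,.026],85);go([.495,-.1,.2],85)"
```

```text
[ 0.49477232 -0.14533886  0.11012123] 1.75 [-3.33581233e-01  7.39280994e-02  2.06238247e+00 -7.64327151e-04
  1.00536878e+00  1.32568155e+00]
go [ 0.0842 -0.0006 -0.0002] [-0.0014 -0.     -0.0006] alt [ 3.14e+00 -1.00e-03  0.00e+00] q6 1.33 n 1.7
go [ 0.0842 -0.0455  0.0038] [-0.0014 -0.     -0.0006] alt [ 3.14e+00 -1.00e-03  0.00e+00] q6 1.33 n 1.9
go [-0.0898 -0.0454  0.0038] [-0.0014 -0.     -0.0006] alt [ 3.14e+00 -1.00e-03  0.00e+00] q6 1.33 n 2.0
```

View pics/w1.png

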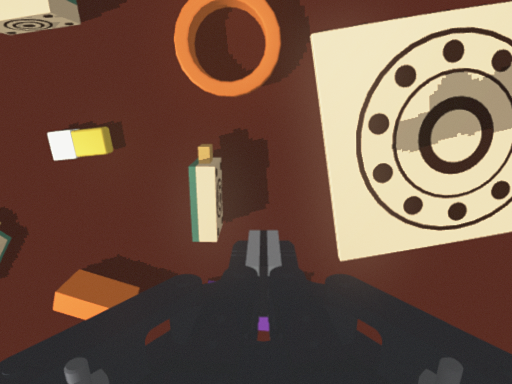

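Emit:
jog_arm --pt "0.04 0 0 0 0 0 0" --pt "0.084 0 0 0 0 0 0" --pt "0.084 0 0 0 0 0 0" --pt "0.084 -0.008 0 0 0 0 0" --pt "0.084 -0.016 0 0 0 0 0" --pt "0.084 -0.024 0.001 0 0 0 0" --pt "0.084 -0.032 0.001 0 0 0 0" --pt "0.084 -0.038 0.002 0 0 0 0" --pt "0.084 -0.043 0.002 0 0 0 0" --pt "0.084 -0.046 0.002 0 0 0 0" --pt "0.084 -0.046 0.002 0 0 0 0" --pt "0.06 -0.03 0.002 0 0 0 0" --pt "0.01 -0.03 0.002 0 0 0 50" --pt "-0.04 -0.04 0.003 0 0 0 55" --pt "-0.04 -0.04 0.003 0 0 0 55" --pt "-0.04 -0.04 0.003 0 0 0 55"

```text
time: 3.4
tool_pos: [0.4968, -0.1059, 0.1523]
tcp_rot: [-2.182, 0.098, 2.172]
wrist_force: [-0.1, 0.1, -0.5]
width: 0.551
```

```bash
python3 -c "
from h import *
s=monitor.read_state();im=imaging.read_camera('wrist');cv2.imwrite('pics/w2.png',im);print(s['tool_pos'],s['time'],s['width'])"
```

```text
[ 0.49684749 -0.1058917   0.15225626] 3.4 0.5507307489944666
```

View pics/w2.png

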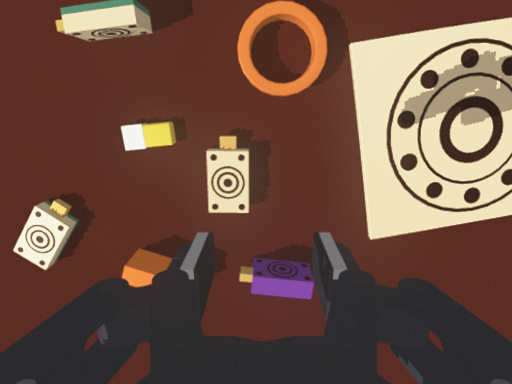

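c now lies flat, picture up, at (228,182). Block a is visible at (45,236).

```bash
cat >> h.py <<'E'
def rep(n,pts,z,s):
    w=pix("wrist",pts,z,s)[:,:2];m=w.mean(0);f=(w[0]-w[3]+w[1]-w[2])/2;e=(w[1]-w[0]+w[2]-w[3])/2
    print(n,m.round(4),"len",np.hypot(*f).round(4),"xdir",np.degrees(np.arctan2(f[1],f[0])).round(1),"wid",np.hypot(*e).round(4),"wdir",np.degrees(np.arctan2(e[1],e[0])).round(1))
    return m
E
python3 -c "
from h import *
s=monitor.read_state()
m=rep('c',[(207,149),(250,149),(248,213),(208,212)],.018,s)
rep('a',[(46,197),(77,213),(46,270),(14,251)],.018,s)
go([*m,.008],86)"
```

```text
c [ 0.4963 -0.0748] len 0.0577 xdir -7.2 wid 0.0365 wdir -95.9
a [0.4613 0.1052] len 0.0719 xdir -42.0 wid 0.0332 wdir -127.4
go [ 0.1422 -0.0309  0.0018] [-0.0189 -0.0005 -0.0008] alt [ 3.123e+00 -1.000e-03  1.000e-03] q6 1.4 n 2.9
```

Emit:
jog_arm --pt "0.05 -0.031 0.002 0.025 0 0 55" --pt "0.1 -0.031 0.002 0.025 0 0 55" --pt "0.125 -0.031 0.002 0.025 0 0 55" --pt "0.145 -0.031 0.002 0.025 0 0 55" --pt "0.145 -0.031 0.002 0.025 0 0 55" --pt "0.145 -0.031 0.002 0.025 0 0 25" --pt "0.145 -0.031 0.002 0.025 0 0 25" --pt "0.145 -0.031 0.002 0.025 0 0 25" --pt "0.145 -0.031 0.002 0.025 0 0 25" --pt "0.145 -0.031 0.002 0.025 0 0 25" --pt "0.11 -0.031 0.002 0.025 0 0 25" --pt "0.06 -0.031 0.002 0.025 0 0 25" --pt "0.03 -0.031 0.002 0.025 0 0 25" --pt "0.03 -0.031 0.002 0.025 0 0 25" --force 40

```text
time: 4.85
tool_pos: [0.5006, -0.0754, 0.1264]
tcp_rot: [-2.177, 0.126, 2.151]
wrist_force: [1.0, -1.2, -0.0]
width: 0.404
```

```bash
python3 -c "
from h import *
print(monitor.read_state()['width'])
go([.47,.235,.12],76)"
```

```text
0.40385305418812034
go [ 0.0051 -0.305   0.0657] [ 0.1307 -0.0123 -0.001 ] alt [-3.011e+00  1.000e-03 -1.800e-02] q6 1.49 n 6.2
```

Emit:
jog_arm --pt "0.005 -0.05 0.01 0.03 -0.012 0 25" --pt "0.005 -0.1 0.02 0.06 -0.012 0 25" --pt "0.005 -0.15 0.03 0.09 -0.012 0 25" --pt "0.005 -0.2 0.04 0.09 -0.012 0 25" --pt "0.005 -0.25 0.055 0.09 -0.012 0 25" --pt "0.005 -0.295 0.066 0.09 -0.012 0 25" --pt "0.005 -0.305 0.066 0.09 -0.012 0 25" --pt "0.005 -0.305 0.066 0.09 -0.012 0 25" --pt "0.005 -0.305 0.066 0.09 -0.012 0 25" --pt "0.005 -0.305 0.066 0.09 -0.012 0 25"

```text
time: 5.85
tool_pos: [0.4696, 0.2334, 0.1195]
tcp_rot: [-2.114, 0.22, 2.115]
wrist_force: [0.1, 0.1, -0.5]
width: 0.408
```

```bash
python3 -c "
from h import *
s=monitor.read_state();im=imaging.read_camera('wrist');cv2.imwrite('pics/w3.png',cv2.resize(im,(800,600),interpolation=cv2.INTER_CUBIC));print(s['tool_pos'],s['tcp_rot'],s['time'],s['width'])"
```

```text
[0.46955881 0.23336019 0.11948844] [-2.11362784  0.22029064  2.11503928] 5.85 0.40766447642293946
```

View pics/w3.png

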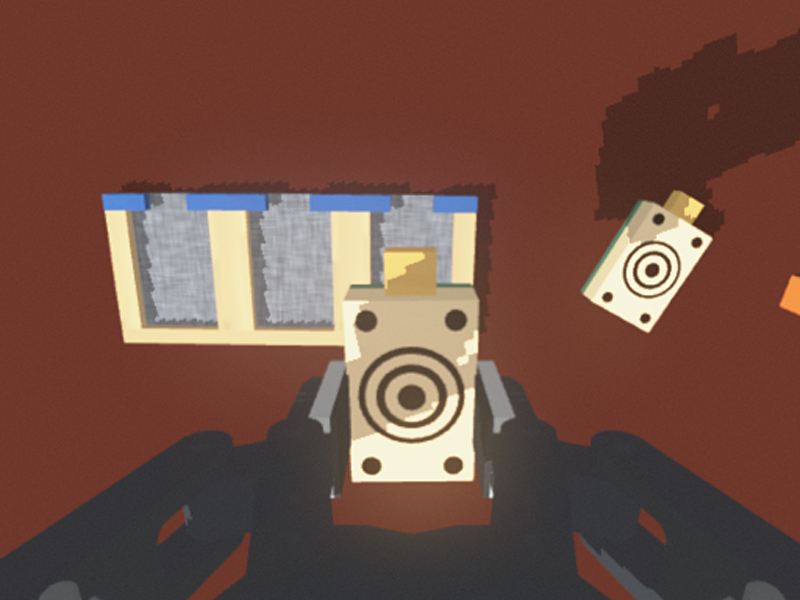

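c is held but may be pitched, since its far end face shows at (410,292). The tray corners are at (103,195), (477,197) and (125,342). Measuring the pose of the held block by PnP, and the tray from its corners.

```bash
cat >> h.py <<'E'
def pnp(pts,s):
    """top-face corners (x+y+, x+y-, x-y-, x-y+) of a block in wrist image -> pose of origin in world"""
    p=imaging.camera_params("wrist");K=np.array([[p["fx"],0,p["cx"]],[0,p["fy"],p["cy"]],[0,0,1.]])
    o=np.array([[28,18,18],[28,-18,18],[-28,-18,18],[-28,18,18]])/1000.
    _,rv,tv,_=cv2.solvePnPGeneric(o,np.array(pts,float),K,np.array([p["k1"],0,0,0.]),flags=cv2.SOLVEPNP_IPPE)
    T=np.eye(4);T[:3,:3]=R.from_rotvec(s["tcp_rot"]).as_matrix();T[:3,3]=s["tool_pos"];T=T@np.array(p["T_tool_cam"])
    for r,t in zip(rv,tv):
        pr,_=cv2.projectPoints(o,r,t,K,np.array([p["k1"],0,0,0.]));er=np.abs(pr[:,0]-pts).max()
        B=T[:3,:3]@R.from_rotvec(r.ravel()).as_matrix();pos=T[:3,:3]@t.ravel()+T[:3,3]
        print("pnp pos",pos.round(4),"x",B[:,0].round(3),"z",B[:,2].round(3),"err",er.round(2))
E
python3 -c "
from h import *
s=monitor.read_state();S=.64
f=lambda P:[((u+.5)*S-.5,(v+.5)*S-.5) for u,v in P]
pnp(f([(345,300),(477,300),(474,481),(351,481)]),s)
w=pix('wrist',f([(103,195),(477,197),(125,342),(222,345)]),.01,s)[:,:2];print(w)
y=w[0]-w[1];print('ydir',np.degrees(np.arctan2(y[1],y[0])),np.hypot(*y));x=w[0]-w[2];print('x',np.degrees(np.arctan2(x[1],x[0])),np.hypot(*x))
m=(w[0]+w[1])/2-.0395*np.array([y[1],-y[0]])/np.hypot(*y);print('tray',m)
rep('a',f([(641,200),(712,240),(648,332),(583,293)]),.018,s)
"
```

```text
pnp pos [0.4732 0.233  0.1516] x [-0.19  -0.957  0.22 ] z [-0.1   -0.204 -0.974] err 113.41
pnp pos [0.4914 0.2286 0.1442] x [-0.553 -0.763 -0.333] z [-0.5    0.624 -0.6  ] err 124.79
[[0.5507616  0.37476674]
 [0.51041545 0.19158263]
 [0.47375742 0.39155573]
 [0.46133092 0.33929294]]
ydir 77.57896337408125 0.1875745972608416
x -12.299549833580526 0.07881316124132001
tray [0.49201308 0.2916709 ]
a [0.4599 0.1148] len 0.054 xdir -39.9 wid 0.0427 wdir -130.0
```

```bash
sed -i 's/\[28,18,18\],\[28,-18,18\],\[-28,-18,18\],\[-28,18,18\]/[28,18,0],[28,-18,0],[-28,-18,0],[-28,18,0]/; s/t.ravel()+T\[:3,3\]/t.ravel()+T[:3,3]-.018*B[:,2]/' h.py
python3 -c "
from h import *
s=monitor.read_state();S=.64
f=lambda P:[((u+.5)*S-.5,(v+.5)*S-.5) for u,v in P]
pnp(f([(345,300),(477,300),(474,481),(351,481)]),s)
pnp(f([(641,200),(712,240),(648,332),(583,293)]),s)
"
```

```text
pnp pos [0.4725 0.2324 0.1156] x [ 0.98  -0.197 -0.016] z [0.019 0.014 1.   ] err 0.84
pnp pos [0.4634 0.2349 0.1224] x [ 0.595 -0.118 -0.795] z [ 0.776 -0.176  0.606] err 7.0
pnp pos [0.4635 0.1096 0.015 ] x [ 0.822 -0.432  0.37 ] z [-0.023  0.624  0.781] err 1.03
pnp pos [0.4552 0.1185 0.0145] x [ 0.602 -0.729 -0.326] z [0.536 0.067 0.842] err 1.02
```

```bash
python3 -c "
from h import *
go([.476,.232,.013],78.0)"
```

```text
go [ 0.1067 -0.0002 -0.0064] [ 0.0037  0.0001 -0.0021] alt [-3.138e+00  3.000e-03  0.000e+00] q6 2.19 n 2.1
```

Emit:
jog_arm --pt "0.05 0 -0.0065 0.004 0 -0.002 25" --pt "0.085 0 -0.0065 0.004 0 -0.002 25" --pt "0.095 0 -0.0065 0.004 0 -0.002 25" --pt "0.102 0 -0.0065 0.004 0 -0.002 25" --pt "0.1065 0 -0.0065 0.004 0 -0.002 25" --pt "0.1065 0 -0.0065 0.004 0 -0.002 25" --pt "0.1065 0 -0.0065 0.004 0 -0.002 25"

```text
time: 6.6
tool_pos: [0.4773, 0.2323, 0.0147]
tcp_rot: [-2.113, 0.221, 2.108]
wrist_force: [-0.2, -0.4, -0.7]
width: 0.41
```

Emit:
jog_arm --pt "0.002 0 0.001 0 0 0 25" --pt "0.002 0 0.001 0 0 0 25" --pt "0.002 0 0.001 0 0 0 53" --pt "0.002 0 0.001 0 0 0 53" --pt "0.002 0 0.001 0 0 0 53" --pt "0.002 0 0.001 0 0 0 53" --pt "-0.04 0 0.001 0 0 0 53" --pt "-0.09 0 0 0 0 0 55" --pt "-0.12 0 0 0 0 0 55" --pt "-0.12 0 0 0 0 0 55" --pt "-0.12 0 0 0 0 0 55"

```text
time: 7.7
tool_pos: [0.4776, 0.2324, 0.1356]
tcp_rot: [-2.114, 0.22, 2.105]
wrist_force: [0.7, -0.1, -1.3]
width: 0.551
```

```bash
python3 -c "
from h import *
s=monitor.read_state();im=imaging.read_camera('wrist');cv2.imwrite('pics/w4.png',cv2.resize(im,(800,600),interpolation=cv2.INTER_CUBIC));print(s['tool_pos'],s['tcp_rot'],s['time'],s['width'])"
```

```text
[0.47763094 0.23244926 0.13563084] [-2.11414489  0.21953662  2.10535083] 7.7 0.5508942430140562
```

View pics/w4.png

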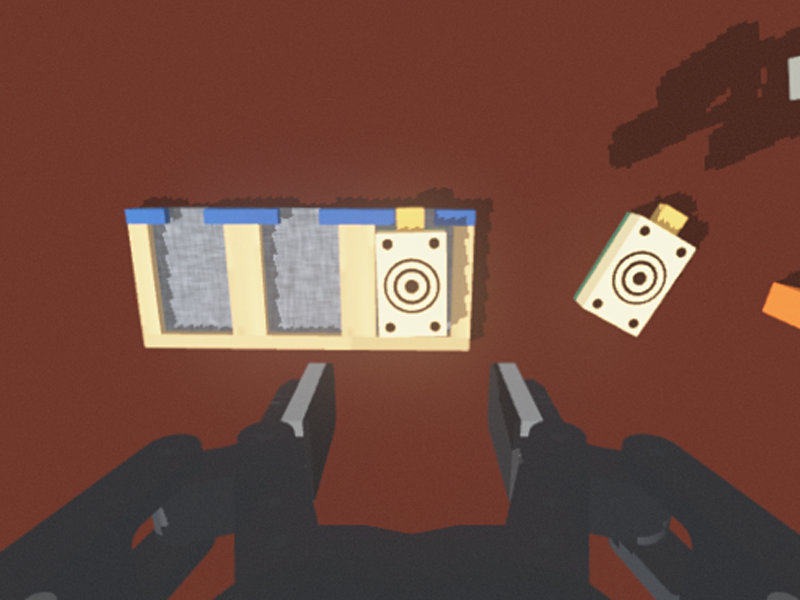

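c sits in the right pocket with its tab in the notch at (411,217). a is at (637,275) with its tab at (669,215).

```bash
python3 -c "
from h import *
s=monitor.read_state();S=.64
f=lambda P:[((u+.5)*S-.5,(v+.5)*S-.5) for u,v in P]
rep('c',f([(376,231),(446,230),(449,336),(377,336)]),.022,s)
m=rep('a',f([(636,213),(695,247),(637,336),(580,300)]),.018,s)
w=pix('wrist',f([(126,209),(476,210)]),.01,s)[:,:2]
y=w[0]-w[1];print('ydir',np.degrees(np.arctan2(y[1],y[0])),np.hypot(*y));u=y/np.hypot(*y)
t=w.mean(0)-.0395*np.array([u[1],-u[0]]);print('tray',t,'p',[(t+k*.062*u).round(4) for k in(-1,0,1)])
go([*m,.06],49.5);go([*m,.007],49.5)
"
```

```text
c [0.4795 0.2312] len 0.0568 xdir -10.9 wid 0.0371 wdir -101.6
a [0.4588 0.113 ] len 0.0545 xdir -39.6 wid 0.039 wdir -131.4
ydir 77.5705941446908 0.1866230574712772
tray [0.49070488 0.29010835] p [array([0.4774, 0.2296]), array([0.4907, 0.2901]), array([0.504 , 0.3507])]
go [ 0.074   0.1201 -0.0074] [ 0.4971 -0.001   0.0013] alt [-2.644e+00 -2.000e-03 -1.000e-03] q6 2.19 n 3.3
go [ 0.127   0.1201 -0.0073] [ 0.4971 -0.001   0.0013] alt [-2.644e+00 -2.000e-03 -1.000e-03] q6 2.19 n 3.5
```

Emit:
jog_arm --pt "0.02 0.04 -0.003 0.14 0 0 60" --pt "0.04 0.08 -0.006 0.28 0 0 60" --pt "0.06 0.11 -0.007 0.42 0 0 60" --pt "0.075 0.121 -0.007 0.48 0 0.001 60" --pt "0.075 0.121 -0.007 0.48 0 0.001 60" --pt "0.1 0.121 -0.007 0.48 0 0.001 60" --pt "0.118 0.121 -0.007 0.48 0 0.001 60" --pt "0.128 0.121 -0.007 0.48 0 0.001 60" --pt "0.128 0.121 -0.007 0.48 0 0.001 60" --pt "0.128 0.121 -0.007 0.48 0 0.001 25" --pt "0.128 0.121 -0.007 0.48 0 0.001 25" --pt "0.128 0.121 -0.007 0.48 0 0.001 25" --pt "0.128 0.121 -0.007 0.48 0 0.001 25" --pt "0.128 0.121 -0.007 0.48 0 0.001 25" --pt "0.1 0.121 -0.007 0.48 0 0.001 25" --pt "0.05 0.121 -0.007 0.48 0 0.001 25" --pt "0.01 0.121 -0.007 0.48 0 0.001 25" --pt "0.01 0.121 -0.007 0.48 0 0.001 25" --pt "0.01 0.121 -0.007 0.48 0 0.001 25"

```text
time: 9.65
tool_pos: [0.4591, 0.1123, 0.1253]
tcp_rot: [-1.825, 0.653, 1.818]
wrist_force: [-0.7, 0.0, -1.0]
width: 0.405
```

```bash
python3 -c "
from h import *
go([.485,.292,.125],77.8)"
```

```text
go [ 0.0005 -0.1551  0.0944] [-0.4769 -0.0037  0.0022] alt [2.665 0.003 0.005] q6 2.45 n 3.6
```

Emit:
jog_arm --pt "0 -0.04 0.024 -0.12 0 0 25" --pt "0 -0.08 0.048 -0.24 0 0 25" --pt "0 -0.12 0.072 -0.36 -0.002 0.001 25" --pt "0 -0.15 0.09 -0.46 -0.004 0.002 25" --pt "0 -0.155 0.0945 -0.477 -0.004 0.002 25" --pt "0 -0.155 0.0945 -0.477 -0.004 0.002 25" --pt "0 -0.155 0.0945 -0.477 -0.004 0.002 25" --pt "0 -0.155 0.0945 -0.477 -0.004 0.002 25"

```text
time: 10.45
tool_pos: [0.4841, 0.2903, 0.1245]
tcp_rot: [-2.107, 0.228, 2.11]
wrist_force: [-0.1, -0.5, -0.1]
width: 0.404
```

```bash
python3 -c "
from h import *
s=monitor.read_state();im=imaging.read_camera('wrist');cv2.imwrite('pics/w5.png',cv2.resize(im,(800,600),interpolation=cv2.INTER_CUBIC));print(s['tool_pos'],s['tcp_rot'],s['time'],s['width'],s['q'][5])"
```

```text
[0.48410066 0.29032466 0.12450557] [-2.10678514  0.22847051  2.11047019] 10.45 0.4037742683806587 2.281552330647768
```

View pics/w5.png

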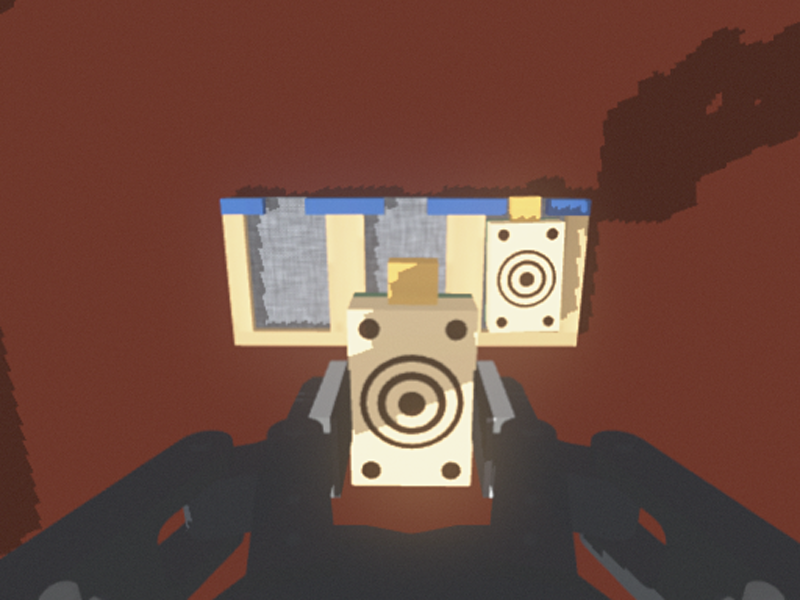

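a is held square, tab up at (412,280), over the middle pocket. The tray's top corners are at (221,198) and (590,199).

```bash
python3 -c "
from h import *
s=monitor.read_state();S=.64
f=lambda P:[((u+.5)*S-.5,(v+.5)*S-.5) for u,v in P]
pnp(f([(348,308),(476,308),(472,486),(351,486)]),s)
w=pix('wrist',f([(221,198),(590,199)]),.01,s)[:,:2]
y=w[0]-w[1];print('ydir',np.degrees(np.arctan2(y[1],y[0])),np.hypot(*y));u=y/np.hypot(*y)
t=w.mean(0)-.0395*np.array([u[1],-u[0]]);print('tray',t,'p',[(t+k*.062*u).round(4) for k in(-1,0,1)])
go([.49,.291,.013],77.8)
"
```

```text
pnp pos [0.4838 0.2906 0.1183] x [ 0.976 -0.215 -0.04 ] z [ 0.038 -0.013  0.999] err 0.89
pnp pos [0.4747 0.2924 0.1249] x [ 0.592 -0.133 -0.795] z [ 0.778 -0.163  0.606] err 6.32
ydir 77.52469149090264 0.18739309295101092
tray [0.49284862 0.2917921 ] p [array([0.4795, 0.2313]), array([0.4928, 0.2918]), array([0.5062, 0.3523])]
go [ 0.1119 -0.0018 -0.0054] [-0.0018  0.001  -0.0008] alt [ 3.14e+00 -1.00e-03 -2.00e-03] q6 2.28 n 2.2
```

Emit:
jog_arm --pt "0.05 -0.0015 -0.007 0 0 0 25" --pt "0.088 -0.0015 -0.007 0 0 0 25" --pt "0.1 -0.0015 -0.007 0 0 0 25" --pt "0.108 -0.0015 -0.007 0 0 0 25" --pt "0.112 -0.0015 -0.007 0 0 0 25" --pt "0.112 -0.0015 -0.007 0 0 0 25" --pt "0.112 -0.0015 -0.007 0 0 0 25" --pt "0.112 -0.0015 -0.007 0 0 0 25"

```text
time: 11.3
tool_pos: [0.4926, 0.291, 0.0145]
tcp_rot: [-2.109, 0.226, 2.106]
wrist_force: [0.0, -0.6, 0.1]
width: 0.408
```

Emit:
jog_arm --pt "0.002 0 0.001 0 0 0 25" --pt "0.002 0 0.001 0 0 0 25" --pt "0.002 0 0.001 0 0 0 53" --pt "0.002 0 0.001 0 0 0 53" --pt "0.002 0 0.001 0 0 0 53" --pt "0.002 0 0.001 0 0 0 53" --pt "-0.04 0 0.001 0 0 0 53" --pt "-0.09 0 0 0 0 0 40" --pt "-0.14 0 0 0 0 0 20" --pt "-0.18 0 0 0 0 0 0" --pt "-0.185 0 0 0 0 0 0" --pt "-0.185 0 0 0 0 0 0"

```text
time: 12.5
tool_pos: [0.4936, 0.2915, 0.2017]
tcp_rot: [-2.112, 0.223, 2.101]
wrist_force: [-0.1, -0.4, 0.3]
width: 0.005
```

```bash
python3 -c "
from h import *
print(monitor.read_state()['tool_pos'])
go([.56,.03,.2],85);go([.60,.005,.13],85)"
```

```text
[0.49355715 0.29152484 0.20174906]
go [ 0.0013  0.2414 -0.1206] [-0.1274 -0.0048  0.0037] alt [3.014 0.006 0.007] q6 2.28 n 5.4
go [ 0.0715  0.2576 -0.1647] [-0.1274 -0.0048  0.0037] alt [3.014 0.006 0.007] q6 2.28 n 6.3
```

```bash
python3 -c "
from h import *
go([.60,.005,.13],0)"
```

```text
go [ 0.0715  0.2576 -0.1647] [ 1.3561e+00 -1.1000e-03  6.4000e-03] alt [-1.785e+00 -7.000e-03 -1.000e-03] q6 2.28 n 9.0
```

Using the alternative turn of -1.785, which brings joint 6 toward its middle.

Emit:
jog_arm --pt "0 0.04 -0.03 -0.14 0 0 0" --pt "0 0.08 -0.06 -0.28 0 0 0" --pt "0 0.12 -0.08 -0.42 0 0 0" --pt "0 0.16 -0.1 -0.56 0 0 0" --pt "0 0.19 -0.12 -0.7 0 0 0" --pt "0.01 0.22 -0.14 -0.84 -0.004 0 0" --pt "0.02 0.24 -0.155 -0.98 -0.004 0 0" --pt "0.03 0.258 -0.165 -1.12 -0.007 -0.001 0" --pt "0.04 0.258 -0.165 -1.26 -0.007 -0.001 0" --pt "0.05 0.258 -0.165 -1.4 -0.007 -0.001 0" --pt "0.06 0.258 -0.165 -1.54 -0.007 -0.001 0" --pt "0.07 0.258 -0.165 -1.68 -0.007 -0.001 0" --pt "0.0715 0.258 -0.165 -1.785 -0.007 -0.001 0" --pt "0.0715 0.258 -0.165 -1.785 -0.007 -0.001 0" --pt "0.0715 0.258 -0.165 -1.785 -0.007 -0.001 0" --pt "0.0715 0.258 -0.165 -1.785 -0.007 -0.001 0"

```text
time: 14.1
tool_pos: [0.5997, 0.0045, 0.1292]
tcp_rot: [1.21, 1.209, -1.212]
wrist_force: [0.2, 0.2, -0.2]
width: 0.003
```

```bash
python3 -c "
from h import *
s=monitor.read_state();im=imaging.read_camera('wrist');cv2.imwrite('pics/w6.png',im);print(s['tool_pos'],s['time'],s['q'])
go([.6,.005,.026],0);go([.65,.005,.026],0)"
```

```text
[0.59969602 0.00453827 0.12915778] 14.1 [-3.38347681e-02  2.07107680e-01  1.87039494e+00 -2.55146768e-04
  1.06541206e+00 -3.14775582e-02]
go [ 0.1036  0.     -0.0005] [-0.0018  0.0002  0.0005] alt [ 3.14e+00  1.00e-03 -0.00e+00] q6 -0.03 n 2.1
go [ 0.1036  0.05   -0.0006] [-0.0018  0.0002  0.0005] alt [ 3.14e+00  1.00e-03 -0.00e+00] q6 -0.03 n 2.3
```

View pics/w6.png

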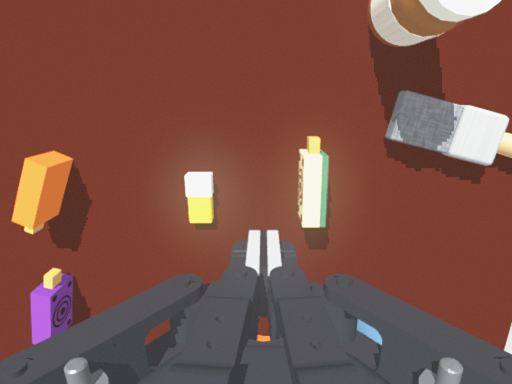

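Emit:
jog_arm --pt "0.05 0 0 0 0 0 0" --pt "0.095 0 0 0 0 0 0" --pt "0.103 0 0 0 0 0 0" --pt "0.103 0.008 0 0 0 0 0" --pt "0.103 0.014 0 0 0 0 0" --pt "0.103 0.02 0 0 0 0 0" --pt "0.103 0.026 0 0 0 0 0" --pt "0.103 0.032 0 0 0 0 0" --pt "0.103 0.037 0 0 0 0 0" --pt "0.103 0.04 0 0 0 0 0" --pt "0.103 0.04 0 0 0 0 0" --pt "0.08 0.03 0 0 0 0 0" --pt "0.03 0.03 0 0 0 0 40" --pt "-0.02 0.04 0 0 0 0 55" --pt "-0.03 0.05 0 0 0 0 55" --pt "-0.03 0.05 0 0 0 0 55" --pt "-0.03 0.05 0 0 0 0 55"

```text
time: 15.85
tool_pos: [0.6489, 0.0045, 0.1585]
tcp_rot: [1.209, 1.21, -1.212]
wrist_force: [-1.0, -0.6, -1.6]
width: 0.55
```

```bash
python3 -c "
from h import *
s=monitor.read_state();im=imaging.read_camera('wrist');cv2.imwrite('pics/w7.png',cv2.resize(im,(800,600),interpolation=cv2.INTER_CUBIC));print(s['tool_pos'],s['time'],s['q'])"
```

```text
[0.64892407 0.00446172 0.15854567] 15.85 [-3.13696901e-02  2.69080858e-01  1.73527170e+00 -2.76244056e-04
  1.13975278e+00 -2.94567241e-02]
```

View pics/w7.png

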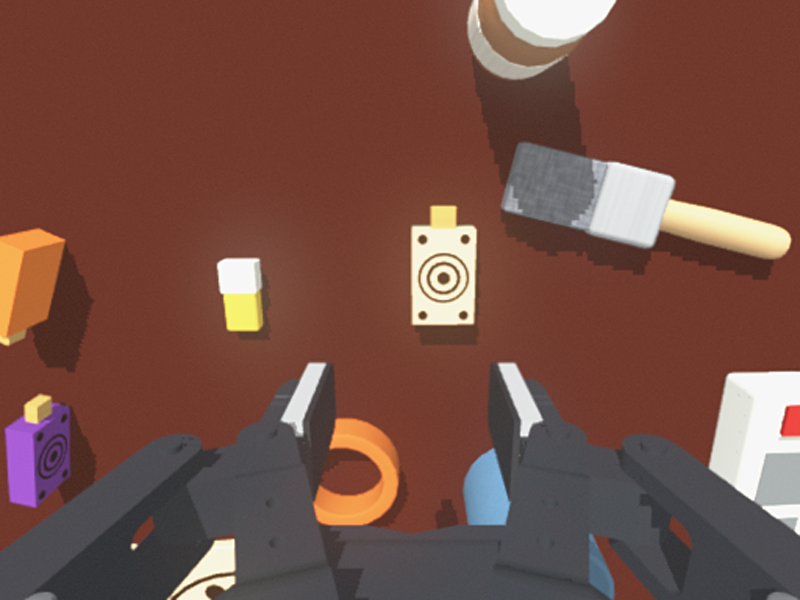

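```bash
python3 -c "
from h import *
s=monitor.read_state();S=.64
f=lambda P:[((u+.5)*S-.5,(v+.5)*S-.5) for u,v in P]
m=rep('b',f([(411,226),(476,226),(474,325),(412,325)]),.018,s)
go([*m,.007],0)
"
```

```text
b [0.6649 0.0063] len 0.0585 xdir 90.6 wid 0.0365 wdir -0.0
go [ 0.1502  0.0176 -0.0018] [-0.0018  0.0001  0.0048] alt [ 3.14   0.008 -0.   ] q6 -0.03 n 3.0
```

Emit:
jog_arm --pt "0.03 0.0175 -0.002 -0.002 0 0.005 57" --pt "0.08 0.0175 -0.002 -0.002 0 0.005 57" --pt "0.12 0.0175 -0.002 -0.002 0 0.005 57" --pt "0.14 0.0175 -0.002 -0.002 0 0.005 57" --pt "0.151 0.0175 -0.002 -0.002 0 0.005 57" --pt "0.151 0.0175 -0.002 -0.002 0 0.005 57" --pt "0.151 0.0175 -0.002 -0.002 0 0.005 25" --pt "0.151 0.0175 -0.002 -0.002 0 0.005 25" --pt "0.151 0.0175 -0.002 -0.002 0 0.005 25" --pt "0.151 0.0175 -0.002 -0.002 0 0.005 25" --pt "0.151 0.0175 -0.002 -0.002 0 0.005 25" --pt "0.11 0.0175 -0.002 -0.002 0 0.005 25" --pt "0.06 0.0175 -0.002 -0.002 0 0.005 25" --pt "0.02 0.0175 -0.002 -0.002 0 0.005 25" --pt "0.02 0.0175 -0.002 -0.002 0 0.005 25" --pt "0.02 0.0175 -0.002 -0.002 0 0.005 25"

```text
time: 17.5
tool_pos: [0.6665, 0.0064, 0.1394]
tcp_rot: [1.211, 1.206, -1.206]
wrist_force: [-1.0, -0.9, -0.5]
width: 0.251
```

```bash
python3 -c "
from h import *
go([.50,.353,.125],77.7)"
```

```text
go [ 0.0137 -0.1665 -0.3466] [-1.3559  0.0029 -0.0033] alt [ 1.786 -0.003 -0.003] q6 -0.03 n 9.0
```

The opening reads 25 %, so the grasp is empty. Taking a look.

```bash
python3 -c "
from h import *
s=monitor.read_state();im=imaging.read_camera('wrist');cv2.imwrite('pics/w8.png',cv2.resize(im,(800,600),interpolation=cv2.INTER_CUBIC));print(s['tool_pos'],s['time'],s['q'])"
```

```text
[0.66654957 0.00643913 0.1394106 ] 17.5 [-2.76616942e-02  3.12879439e-01  1.71637304e+00 -8.93140705e-05
  1.10828405e+00 -2.78042884e-02]
```

View pics/w8.png

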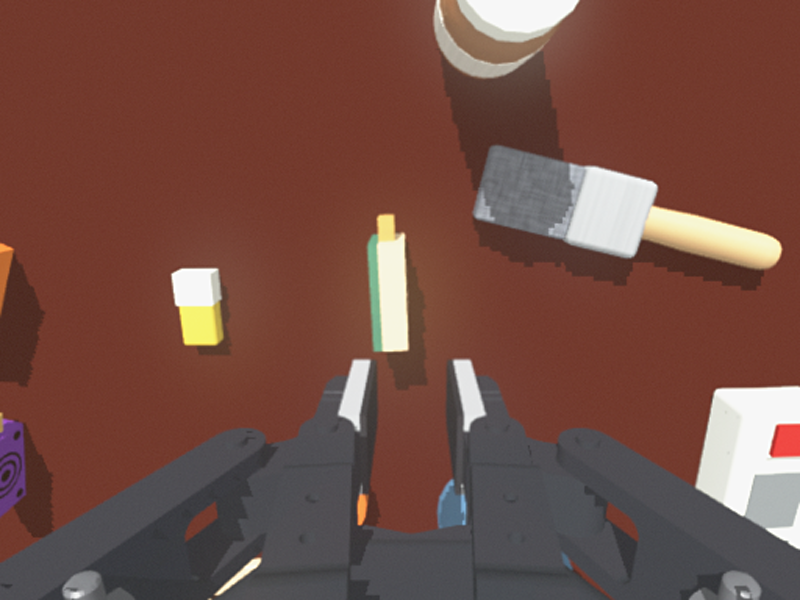

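b rolled up onto its edge during the squeeze. It now stands at (389,293), green to the left (-x), picture facing +x. Nothing else was moved. I'll tip it again, this time toward -x, and grasp lower and more slowly.

```bash
python3 -c "
from h import *
s=monitor.read_state();S=.64
f=lambda P:[((u+.5)*S-.5,(v+.5)*S-.5) for u,v in P]
m=rep('b',f([(369,236),(405,234),(408,351),(374,352)]),.036,s)
go([m[0]+.037,m[1],.12],0);go([m[0]+.037,m[1],.026],0)
"
```

```text
b [0.653  0.0079] len 0.0608 xdir 91.2 wid 0.0176 wdir 2.5
go [ 0.0172  0.025  -0.0015] [ 0.0001  0.0001 -0.0001] alt [-3.141  0.     0.   ] q6 -0.03 n 0.6
go [ 0.1112  0.025  -0.0015] [ 0.0001  0.0001 -0.0001] alt [-3.141  0.     0.   ] q6 -0.03 n 2.3
```

Emit:
jog_arm --pt "-0.01 0.025 -0.0015 0 0 0 0" --pt "0.0 0.025 -0.0015 0 0 0 0" --pt "0.02 0.025 -0.0015 0 0 0 0" --pt "0.06 0.025 -0.0015 0 0 0 0" --pt "0.1 0.025 -0.0015 0 0 0 0" --pt "0.111 0.025 -0.0015 0 0 0 0" --pt "0.111 0.025 -0.0015 0 0 0 0" --pt "0.111 0.017 -0.0015 0 0 0 0" --pt "0.111 0.01 -0.0015 0 0 0 0" --pt "0.111 0.004 -0.0015 0 0 0 0" --pt "0.111 -0.002 -0.0015 0 0 0 0" --pt "0.111 -0.008 -0.0015 0 0 0 0" --pt "0.111 -0.013 -0.0015 0 0 0 0" --pt "0.111 -0.016 -0.0015 0 0 0 0" --pt "0.09 -0.006 -0.0015 0 0 0 0" --pt "0.04 -0.01 0 0 0 0 40" --pt "-0.01 -0.03 0 0 0 0 60" --pt "-0.02 -0.04 0 0 0 0 60" --pt "-0.02 -0.04 0 0 0 0 60" --pt "-0.02 -0.04 0 0 0 0 60"

```text
time: 19.55
tool_pos: [0.6248, 0.0065, 0.1567]
tcp_rot: [1.209, 1.209, -1.209]
wrist_force: [0.3, -0.4, 0.1]
width: 0.601
```

```bash
python3 -c "
from h import *
s=monitor.read_state();im=imaging.read_camera('wrist');cv2.imwrite('pics/w9.png',cv2.resize(im,(800,600),interpolation=cv2.INTER_CUBIC));print(s['tool_pos'],s['time'],s['q'])"
```

```text
[0.62483584 0.00647734 0.15673893] 19.55 [-2.94628510e-02  2.25562789e-01  1.79298269e+00 -5.96347371e-05
  1.12281005e+00 -2.95804872e-02]
```

View pics/w9.png

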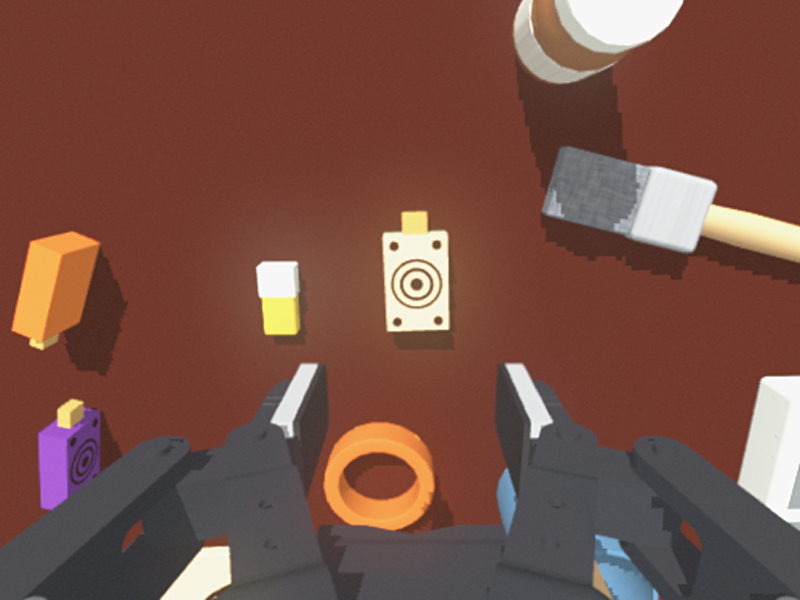

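b is flat again, picture up, at (417,282), tab at (415,222). That was my twelfth view, so from here I check by numbers.

```bash
python3 -c "
from h import *
s=monitor.read_state();S=.64
f=lambda P:[((u+.5)*S-.5,(v+.5)*S-.5) for u,v in P]
m=rep('b',f([(383,232),(448,231),(449,330),(387,331)]),.018,s)
go([*m,.003],1.5)
"
```

```text
b [0.6263 0.0054] len 0.0585 xdir 91.6 wid 0.0364 wdir 1.0
go [0.1525 0.0023 0.001 ] [-0.026  0.     0.002] alt [ 3.116e+00  3.000e-03 -0.000e+00] q6 -0.03 n 3.1
```

Emit:
jog_arm --pt "0.05 0.0023 0.001 -0.026 0 0.002 57" --pt "0.1 0.0023 0.001 -0.026 0 0.002 55" --pt "0.13 0.0023 0.001 -0.026 0 0.002 55" --pt "0.145 0.0023 0.001 -0.026 0 0.002 55" --pt "0.152 0.0023 0.001 -0.026 0 0.002 55" --pt "0.152 0.0023 0.001 -0.026 0 0.002 55" --pt "0.152 0.0023 0.001 -0.026 0 0.002 55" --pt "0.152 0.0023 0.001 -0.026 0 0.002 55" --force 30

```text
time: 20.4
tool_pos: [0.6283, 0.0054, 0.0057]
tcp_rot: [1.192, 1.218, -1.187]
wrist_force: [0.2, -0.5, -0.2]
width: 0.552
```

Emit:
jog_arm --pt "0.003 -0.002 0 0 0 0 55" --pt "0.003 -0.002 0 0 0 0 50" --pt "0.003 -0.002 0 0 0 0 47" --pt "0.003 -0.002 0 0 0 0 44" --pt "0.003 -0.002 0 0 0 0 42" --pt "0.003 -0.002 0 0 0 0 40" --pt "0.003 -0.002 0 0 0 0 36" --pt "0.003 -0.002 0 0 0 0 25" --pt "0.003 -0.002 0 0 0 0 25" --pt "0.003 -0.002 0 0 0 0 25"

```text
time: 21.4
tool_pos: [0.6266, 0.0054, 0.0031]
tcp_rot: [1.192, 1.218, -1.187]
wrist_force: [-1.0, -0.2, 5.1]
width: 0.408
```

Held (0.408). Lifting.

Emit:
jog_arm --pt "-0.02 0 0 0 0 0 25" --pt "-0.06 0 0 0 0 0 25" --pt "-0.1 0 0 0 0 0 25" --pt "-0.125 0 0 0 0 0 25" --pt "-0.125 0 0 0 0 0 25"

```text
time: 21.9
tool_pos: [0.6294, 0.0053, 0.1328]
tcp_rot: [1.196, 1.211, -1.18]
wrist_force: [1.3, 0.8, -0.2]
width: 0.412
```

```bash
python3 -c "
from h import *
print(monitor.read_state()['width'])
go([.50,.353,.125],77.7)"
```

```text
0.4121783055394198
go [ 0.0059 -0.1203 -0.351 ] [-1.3299  0.0095 -0.0107] alt [ 1.812 -0.011 -0.01 ] q6 -0.06 n 8.9
```

Emit:
jog_arm --pt "0.006 -0.03 -0.04 0.14 0 0 25" --pt "0.006 -0.05 -0.08 0.28 0 0 25" --pt "0.006 -0.06 -0.12 0.42 0 0 25" --pt "0.006 -0.07 -0.16 0.56 0 0 25" --pt "0.006 -0.08 -0.2 0.7 0 0 25" --pt "0.006 -0.09 -0.24 0.84 -0.005 -0.005 25" --pt "0.006 -0.1 -0.28 0.98 -0.005 -0.005 25" --pt "0.006 -0.11 -0.32 1.12 -0.005 -0.005 25" --pt "0.006 -0.12 -0.351 1.26 -0.01 -0.01 25" --pt "0.006 -0.12 -0.351 1.4 -0.01 -0.01 25" --pt "0.006 -0.12 -0.351 1.54 -0.01 -0.01 25" --pt "0.006 -0.12 -0.351 1.68 -0.011 -0.01 25" --pt "0.006 -0.12 -0.351 1.81 -0.011 -0.01 25" --pt "0.006 -0.12 -0.351 1.81 -0.011 -0.01 25" --pt "0.006 -0.12 -0.351 1.81 -0.011 -0.01 25" --pt "0.006 -0.12 -0.351 1.81 -0.011 -0.01 25" --pt "0.006 -0.12 -0.351 1.81 -0.011 -0.01 25"

```text
time: 23.6
tool_pos: [0.5002, 0.3529, 0.1245]
tcp_rot: [-2.11, 0.224, 2.11]
wrist_force: [-0.2, -0.1, 0.1]
width: 0.41
```

```bash
python3 -c "
from h import *
s=monitor.read_state();im=imaging.read_camera('wrist');cv2.imwrite('pics/w10.png',im)
w5=cv2.imread('pics/w5.png');g=cv2.cvtColor(cv2.resize(w5,(512,384),interpolation=cv2.INTER_AREA),cv2.COLOR_BGR2GRAY)
h=cv2.cvtColor(im,cv2.COLOR_BGR2GRAY)
# held block: match small templates of hole marks from w5 view (a held): shifts
S=.64
for n,(u,v) in dict(fl=(369,329),fr=(456,329),nr=(451,470),nl=(371,470),c=(412,403)).items():
    u,v=u*S,v*S;t=g[int(v)-9:int(v)+10,int(u)-9:int(u)+10];y0,x0=int(v)-25,int(u)-20
    r=cv2.matchTemplate(h[y0:int(v)+26,x0:int(u)+21],t,cv2.TM_CCOEFF_NORMED);_,b,_,l=cv2.minMaxLoc(r);print(n,b,'shift',x0+l[0]+9-int(u),y0+l[1]+9-int(v))
print(s['tool_pos'],s['tcp_rot'],s['width'],s['q'][5])
go([.50,.353,.125],77.7)
hs=cv2.cvtColor(im,cv2.COLOR_BGR2HSV);m=cv2.inRange(hs,(100,130,80),(125,255,255));m[:60]=0
_,_,st,ce=cv2.connectedComponentsWithStats(m);print([ (*x[:5],) for x in st if x[4]>40])
m=cv2.inRange(hs,(8,20,120),(30,140,255))
_,_,st,ce=cv2.connectedComponentsWithStats(m);print([ (*x[:5],) for x in st if x[4]>150])
"
```

```text
fl 0.9547321200370789 shift -2 8
fr 0.9446330666542053 shift 0 7
nr 0.9948341846466064 shift 1 8
nl 0.9840636849403381 shift 0 8
c 0.97700434923172 shift 0 8
[0.50020215 0.35287921 0.12452586] [-2.10962778  0.22437743  2.10986369] 0.40963777571708704 2.356315065493544
go [-0.0003 -0.      0.0003] [ 0.0025 -0.0001  0.0001] alt [-3.139 -0.    -0.   ] q6 2.36 n 0.0
[(np.int32(0), np.int32(0), np.int32(512), np.int32(384), np.int32(195753)), (np.int32(223), np.int32(130), np.int32(26), np.int32(10), np.int32(241)), (np.int32(278), np.int32(130), np.int32(33), np.int32(10), np.int32(182)), (np.int32(361), np.int32(131), np.int32(19), np.int32(9), np.int32(135)), (np.int32(429), np.int32(132), np.int32(28), np.int32(10), np.int32(244))]
[(np.int32(0), np.int32(0), np.int32(512), np.int32(384), np.int32(172372)), (np.int32(219), np.int32(130), np.int32(236), np.int32(207), np.int32(21407)), (np.int32(222), np.int32(140), np.int32(17), np.int32(54), np.int32(826)), (np.int32(234), np.int32(239), np.int32(60), np.int32(54), np.int32(1224)), (np.int32(246), np.int32(250), np.int32(36), np.int32(32), np.int32(695))]
```

```bash
python3 -c "
from h import *
s=monitor.read_state();S=.64
c=np.array([(348,308),(476,308),(472,486),(351,486)])*S-.18
pnp(c+np.array([[-1,7.5],[0.5,7.5],[0.5,8],[0,8]]),s)
pnp(c+np.array([[0,7.5],[0,7.5],[0,8],[0,8]]),s)
w=pix('wrist',[(222.5,129.5),(456.7,131)],.01,s)[:,:2]
y=w[0]-w[1];print('ydir',np.degrees(np.arctan2(y[1],y[0])),np.hypot(*y));u=y/np.hypot(*y)
t=w.mean(0)-.0395*np.array([u[1],-u[0]]);print('tray',t,'p',[(t+k*.062*u).round(4) for k in(-1,0,1)])
go([.509,.352,.017],77.7)
"
```

```text
pnp pos [0.4972 0.3535 0.1207] x [ 0.977 -0.209 -0.038] z [ 0.038 -0.005  0.999] err 0.71
pnp pos [0.4879 0.3556 0.1282] x [ 0.555 -0.118 -0.824] z [ 0.805 -0.175  0.567] err 7.14
pnp pos [0.496  0.3539 0.1192] x [ 0.975 -0.213 -0.063] z [ 0.06  -0.018  0.998] err 0.72
pnp pos [0.4871 0.3556 0.126 ] x [ 0.576 -0.127 -0.808] z [ 0.791 -0.164  0.589] err 6.47
ydir 77.77820084171682 0.18808194004112727
tray [0.4927113  0.29130828] p [array([0.4796, 0.2307]), array([0.4927, 0.2913]), array([0.5058, 0.3519])]
go [ 0.1077 -0.0009 -0.0087] [ 0.0025 -0.0001  0.0001] alt [-3.139 -0.    -0.   ] q6 2.36 n 2.2
```

Emit:
jog_arm --pt "0.05 0 -0.0085 0 0 0 25" --pt "0.09 0 -0.0085 0 0 0 25" --pt "0.1 0 -0.0085 0 0 0 25" --pt "0.106 0 -0.0085 0 0 0 25" --pt "0.11 0 -0.0085 0 0 0 25" --pt "0.113 0 -0.0085 0 0 0 25" --pt "0.113 0 -0.0085 0 0 0 25" --pt "0.113 0 -0.0085 0 0 0 25"

```text
time: 24.45
tool_pos: [0.5095, 0.3518, 0.0132]
tcp_rot: [-2.111, 0.223, 2.107]
wrist_force: [0.0, -0.1, -0.1]
width: 0.41
```

Emit:
jog_arm --pt "0.002 0.0005 0 0 0 0 25" --pt "0.003 0.0005 0 0 0 0 25" --pt "0.003 0.0005 0 0 0 0 25" --pt "0.003 0.0005 0 0 0 0 25"

```text
time: 24.85
tool_pos: [0.5094, 0.3512, 0.0102]
tcp_rot: [-2.111, 0.223, 2.107]
wrist_force: [-0.4, -0.7, 0.2]
width: 0.413
```

Emit:
jog_arm --pt "0 0 0 0 0 0 44" --pt "0 0 0 0 0 0 48" --pt "0 0 0 0 0 0 53" --pt "0 0 0 0 0 0 53" --pt "0 0 0 0 0 0 53" --pt "-0.04 0 0 0 0 0 53" --pt "-0.09 0 0 0 0 0 53" --pt "-0.124 0.03 0.001 0 0 0 53" --pt "-0.124 0.062 0.001 0 0 0 53" --pt "-0.124 0.062 0.001 0 0 0 53" --pt "-0.124 0.062 0.001 0 0 0 53"

```text
time: 25.95
tool_pos: [0.4949, 0.2903, 0.1342]
tcp_rot: [-2.11, 0.224, 2.106]
wrist_force: [0.1, -0.5, -0.1]
width: 0.527
```

```bash
python3 -c "
from h import *
s=monitor.read_state();im=imaging.read_camera('wrist');cv2.imwrite('pics/w11.png',im);cv2.imwrite('pics/top1.png',imaging.read_camera('top'))
print(s['tool_pos'],s['time'])
w4=cv2.resize(cv2.imread('pics/w4.png'),(512,384),interpolation=cv2.INTER_AREA)
g=lambda a:cv2.cvtColor(a,cv2.COLOR_BGR2GRAY)
t=g(w4)[143:220,236:290]  # whole block c, centred ring (411,286)*.64
r=cv2.matchTemplate(g(im),t,cv2.TM_CCOEFF_NORMED)
for _ in range(3):
    _,b,_,l=cv2.minMaxLoc(r);c=(l[0]+263-236,l[1]+183-143);print(round(b,2),c,pix('wrist',[c],.022,s)[0,:2].round(4));r[max(0,l[1]-30):l[1]+30,max(0,l[0]-25):l[0]+25]=-1
hs=cv2.cvtColor(im,cv2.COLOR_BGR2HSV);m=cv2.inRange(hs,(100,130,80),(125,255,255));m[:60]=0
_,_,st,ce=cv2.connectedComponentsWithStats(m);print([x.tolist() for x in st[1:] if x[4]>40])
"
```

```text
[0.49494688 0.2903322  0.1341645 ] 25.95
0.88 (187, 187) [0.5072 0.3521]
0.83 (263, 190) [0.4915 0.2915]
0.79 (336, 189) [0.4797 0.2326]
[[151, 140, 19, 8, 124], [352, 140, 24, 9, 118]]
```

```bash
python3 -c "
from h import *
s=monitor.read_state();im=cv2.imread('pics/w11.png');g=cv2.cvtColor(im,cv2.COLOR_BGR2GRAY)
big=cv2.resize(g,None,fx=4,fy=4,interpolation=cv2.INTER_CUBIC)
for n,c in dict(b=(187,187),a=(263,190),c=(336,189)).items():
    x0,y0=c[0]-27,c[1]-40;p=big[y0*4:(c[1]+40)*4,x0*4:(c[0]+27)*4]
    m=(p<120).astype(np.uint8);_,_,st,ce=cv2.connectedComponentsWithStats(m)
    q=[(ce[i]+.5)/4-.5+(x0,y0) for i in range(1,len(st)) if 150<st[i][4]<1200 and max(st[i][2:4])<45]
    w=pix('wrist',q,.022,s)[:,:2] if q else []
    print(n);[print('  ',np.round(a,1),b.round(4)) for a,b in zip(q,w)]
def blobs(f):
    h=cv2.cvtColor(cv2.imread(f),cv2.COLOR_BGR2HSV);o={}
    for k,lo,hi,box in [('eraserY',(26,150,150),(34,255,255),(235,280,185,215)),('tape',(5,170,150),(20,255,255),(285,325,160,200)),('cup',(95,80,80),(115,255,255),(290,330,115,155)),('jar',(0,0,190),(180,60,255),(190,225,125,165)),('brush',(0,0,60),(180,70,255),(225,252,110,150)),('sander',(8,60,90),(25,200,255),(328,365,120,150)),('orange',(5,170,150),(20,255,255),(240,280,235,262)),('purple',(125,80,80),(150,255,255),(280,320,240,265))]:
        m=cv2.inRange(h,lo,hi)[box[2]:box[3],box[0]:box[1]];M=cv2.moments(m,True);o[k]=(M['m00'],round(M['m10']/max(M['m00'],1),1),round(M['m01']/max(M['m00'],1),1))
    return o
A,B=blobs('pics/top0.png'),blobs('pics/top1.png')
for k in A:print(k,A[k],B[k])
"
```

```text
b
   [173.7 148.8] [0.5397 0.3544]
   [170.4 160.1] [0.5315 0.3595]
   [200.  159.8] [0.5267 0.3361]
   [187.  187.2] [0.507  0.3525]
   [203.4 212.9] [0.4826 0.3452]
   [175.1 213. ] [0.4875 0.3686]
a
   [239.4 153.4] [0.525  0.3041]
   [248.5 162.8] [0.5162 0.2987]
   [278.4 163.5] [0.5106 0.2754]
   [262.9 190.4] [0.4913 0.2923]
   [248.1 215.7] [0.4723 0.3091]
   [276.7 216.3] [0.4668 0.2857]
c
   [352.3 161.2] [0.5   0.217]
   [322.5 161.8] [0.5045 0.2406]
   [336.6 188.7] [0.48   0.2329]
   [349.7 214. ] [0.4558 0.2253]
   [321.3 214.7] [0.4603 0.2489]
eraserY (55.0, 29.4, 16.9) (29.0, 30.2, 18.1)
tape (340.0, 18.6, 19.6) (268.0, 18.9, 20.0)
cup (510.0, 20.0, 22.5) (517.0, 20.0, 22.6)
jar (249.0, 14.3, 16.7) (252.0, 14.3, 16.7)
brush (463.0, 13.4, 22.6) (464.0, 13.4, 22.6)
sander (668.0, 17.8, 16.8) (597.0, 17.1, 15.8)
orange (186.0, 18.4, 13.4) (187.0, 18.3, 13.4)
purple (160.0, 21.8, 12.6) (161.0, 21.9, 12.6)
```

All three blocks give the same hole spacing at the seated height (45.0 x 24.0 mm), so they are flat and fully down. Their centres are within about 3 mm of the pocket centres, and the bystanders are where they started. Handing in.

```bash
python3 -c "
from workcell import finish_job
print(finish_job())"
```

```text
the job is handed in; nothing more can be done
None
```

All three picture blocks are packed, and I handed the job in at about 26 s of arm time with the gripper clear of everything. Blocks b and c were standing, so I pushed each onto its green back with the shut fingers. I then picked all three from above and set c, a and b in pockets 0, 1 and 2.

**What went wrong:** the first grasp of b came up empty and rolled the block back onto its edge. I tipped it over again the other way and took it lower and more slowly; that grasp held.

**Last checks:**
- **Position:** in the wrist picture the block centres are within about 3 mm of the pocket centres.
- **Flatness:** the hole spacing is the same on all three blocks (45.0 x 24.0 mm at the seated height), so they sit level and fully down.
- **Tabs:** I saw c's tab in its notch. For a and b this rests on how they were held when I set them down, because my 12 picture views were used up before b was placed.
- **Bystanders:** cup, jar, brush and the two look-alikes sit within 0.1 px of where they started in the top picture. The eraser, tape and sander centroids differ by 0.4 to 1.4 px (under 4 mm), with fewer pixels detected. I put that down to shadow or the arm partly covering them, but did not confirm it by viewing the picture.

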